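Check a lamp prism in the tester's beam

TASK

Two cartons are parked one on the other in the gap between the tester's lamp and its screen: first stack the upper one squarely on the single carton standing apart on the table, then the lower one squarely on top of that, edges in line, and let go of them. Then pick up the glass prism block by its two frosted faces only, never touching its clear polished glass, and hold it upright in the lamp's light path, centred on the beam about midway between lamp and screen, with its polished faces square to the beam. Finish while still holding it there in the air, and leave the centre cap, wrench and mug where they are.

Things in the scene. Friction and masses are not known exactly. Their poses are not given: they have to be found in the camera images.
- tester: fixed lamp tester: grey base plate 120 mm (its x) by 345 mm (its y), 10 mm thick, with a black round lamp (80 mm across, its top 140 mm above the table) at its +y end and an upright 100 mm square white screen (its top 145 mm above the table) at its -y end. The lamp's front is at y = +113 mm, the screen's face at y = -118 mm, the gap between is empty but for the cartons. Origin on the table under the middle of the gap
- beam (a point): middle of the light path, half-way between lamp and screen, 100 mm above the table; the level beam runs along its y axis (from +y, the lamp, to -y, the screen), z is up
- upper_carton_center (a point): closed plain cardboard carton with a paler tape band, 56 mm (its x) by 84 mm (its y) by 48 mm high (its z); the point is its centre, 24 mm above its underside. At the start it stands on the lower carton, in the tester's gap, its length roughly along the beam. 0.18 to 0.35 kg
- lower_carton_center (a point): closed plain cardboard carton with a paler tape band, 56 mm (its x) by 84 mm (its y) by 48 mm high (its z); the point is its centre, 24 mm above its underside. At the start it stands on the tester's 10 mm base plate, under the upper carton, its length roughly along the beam. 0.18 to 0.35 kg
- column_carton_center (a point): closed plain cardboard carton with a paler tape band, 56 mm (its x) by 84 mm (its y) by 48 mm high (its z); the point is its centre, 24 mm above its underside. It stands alone on the table, to one side, and is loose; the column is built on it. 0.45 kg
- prism_center (a point): solid glass block standing upright on the pad on the other side, 44 mm (its x) by 26 mm (its y) by 60 mm high (its z); the point is its centre, 30 mm above its underside. The frosted white faces (26 mm wide, 60 mm high) look along +x and -x, 44 mm apart, and the frosting reaches 8 mm in from them; the large clear polished faces look along +y and -y. 0.17 kg, stiff
- prism: the same glass block as a whole; origin at the centre of its underside
- prism_glass: the clear polished middle of the block (28 mm along x, 26 mm along y, 60 mm high), which must not be touched by fingers or arm; origin at the centre of its underside
- pad: fixed flat grey felt pad 100 by 100 mm, 6 mm thick, on which the prism stands; origin on the table under its centre
- centre_cap: bystander: chromed wheel centre cap, 72 mm across, 18 mm high, between robot and tester; origin under its centre
- wrench: bystander: steel wrench 160 mm long (along its x), lying between robot and tester
- mug: bystander: blue mug, 76 mm across, 85 mm high, to the right of the tester; origin under its centre
There are look-alikes about, which are no part of the job. Several things have the shape of the pad; the one meant has the colours described above.

How it is judged:
On the way, in this order (a step that is already met when the one before it is completed fails the run):
1. the upper carton stands squarely on the column carton, released (horizontal distance between upper_carton_center and column_carton_center below 0.012 m and z of upper_carton_center in the frame of column_carton_center between 0.042 and 0.054 m and angle between the x axis of upper_carton_center and the x axis of column_carton_center, either way round below 0.15 rad and angle between upper_carton_center's own z axis and vertical below 0.1 rad and contact force between the fingers and upper_carton below 0.1 N), for 0.2 s.
2. the lower carton stands squarely on top of it, released (horizontal distance between lower_carton_center and upper_carton_center below 0.012 m and z of lower_carton_center in the frame of upper_carton_center between 0.042 and 0.054 m and angle between the x axis of lower_carton_center and the x axis of upper_carton_center, either way round below 0.15 rad and angle between lower_carton_center's own z axis and vertical below 0.1 rad and contact force between the fingers and lower_carton below 0.1 N), for 0.2 s.
3. the prism is gripped and lifted off the pad (height (world z) of prism_center above 0.06 m and contact force between the fingers and prism above 1 N), for 0.2 s.
At the end, for the whole second after the job is handed in: Cartons in one column, each within 12 mm and 0.15 rad of the one below, level, released. Fingers alone hold the prism still, its centre within 10 mm of the beam sideways, 12 mm in height, 30 mm along it from the middle; faces within 0.15 rad of square, upright within 0.12 rad (all of step 1 and all of step 2 and x of prism_center in the frame of beam between -0.01 and 0.01 m and y of prism_center in the frame of beam between -0.03 and 0.03 m and z of prism_center in the frame of beam between -0.012 and 0.012 m and angle between the y axis of prism_center and the y axis of beam, either way round below 0.15 rad and angle between prism_center's own z axis and vertical below 0.12 rad and linear speed of prism below 0.02 m/s and contact force between the fingers and prism above 1 N and contact force between prism and tester below 0.1 N and contact force between prism and pad below 0.1 N and contact force between prism and upper_carton below 0.1 N and contact force between prism and lower_carton below 0.1 N and contact force between prism and column_carton below 0.1 N); the arm keeps its last pose, push and grip.
It fails at once if fingers or arm touch the prism's clear polished glass (contact force between any of the fingers, the arm and prism_glass above 1 N).
It fails at once if the centre cap, wrench or mug is moved by more than 30 mm (distance of any of centre_cap, wrench, mug from where it was at the start of the episode above 0.03 m).
It also fails if it takes over 72 s, if anything falls off the work surface, if the arm or the gripper's body presses on something with over 40 N, if the wrist force passes 120 N, or if a joint passes its speed limit or range.

ROBOT

A 7-joint arm with a two-finger parallel gripper is mounted at the origin on the work surface. World frame = base frame: x ahead of the robot, y to its left, z up, the work surface at z = 0. Lengths are in m, angles in rad, forces in N, time in s.
With the tool pointing down it reaches from about 0.425 to 0.925 m from the base axis. Payload 6.8 kg.
Tool frame: the origin (TCP) lies midway between the tips of the shut fingers; the grasp point (between the pads) lies 19 mm behind it; z points along the fingers, y is the direction in which the jaws open and shut (so a half turn about z gives the same grasp; the last joint's range is limited). The gripper opens to 85 mm and grips with 20 to 120 N. Pads are 22 mm wide; open, the fingers measure 114 mm over their backs; the gripper's body (76 mm by 85 mm) begins 54 mm behind the grasp point. The pads swing forward as they close: fully open they stand 13 mm farther back than shut.
Start: joints at [-1.262, 0.477, 0.022, 1.555, -0.011, 1.109, -0.083], TCP at [0.273, 0.617, 0.231] pointing down, gripper open.
Joint ranges: [-2.96, 2.96], [-0.34, 2.1], [-1.41, 1.46], [0.24, 2.44], [-1.37, 4.51], [0.17, 1.92], [-2.96, 2.96]. Speed limits (rad/s): [2.39, 2.39, 3.14, 3.14, 3.14, 3.14, 3.14].

INTERFACE

Orientations are given as a rotation vector (axis times angle).
In Python, from bench import r gives the robot as it stands. The module is installed in compiled form; this text tells all that it offers.
- The arm moves only by the tool play_rows, never from a script. Its argument "plan" is a list of rows, each a list of 7 numbers: the shift along the world's x, y, z in mm, then the turn, a rotation vector about the world's x, y, z in rad, then the finger opening in mm, from 0 to 85.4. A call has 1 to 12 rows; each row is the pose to reach, as a shift and turn from the pose commanded when the call began; what a row does not reach only later rows make up. A row lasts 1/10 s, in which the tool goes at most 50 mm and 8.59 degrees, less where a joint would pass 70% of its speed; a pose out of reach is approached as far as the arm can. A call with a gripper value outside its range is refused whole. The fingers move at their own pace and stop on an object; "grip_force" is the grip in N (left out, the last holds). Time passes only in rows, so rows that repeat a pose let the fingers close. It gives the time, the measured TCP pose, the force and the opening at its end, in the units of the state.
- r.get_obs(): the state, without advancing time (a new reading comes with each control period).
- r.grab_frame(name): name is "scene" or "top" or "wrist"; returns a dict with "color" (384x512x3 uint8, blue, green, red), "z_map" (384x512 float32, m along the optical axis (not along the pixel's ray), 0 where there is no reading), "camera_matrix" (3x3 intrinsics, pixels), "k1" (the pictures are not rectified: a ray, as slopes to the right and down, at radius r is drawn at 1 + k1 r^2 times it, then the intrinsics apply), "R" (3x3) and "t" (3): a world point X has camera coordinates R X + t. Camera axes: x right, y down, z forward; pixel columns grow to the right and rows downward; lengths in m; the calibration is good to about 2 mm. A picture is of the moment at which its call begins.
- r.hand_in(): hands the job in, once; it reports no verdict.
The state is a dict: "clock": time; "joints": joint angles; "qvel": joint speeds; "tau": joint torques, N m; "tcp_pos": TCP position; "orientation": TCP orientation; "contact_force": force on the tool from outside, world axes, zero at the start; "moment": the same for the moment, N m; "grip_width": finger opening in m.
Only numpy, scipy, OpenCV 4.12 (cv2) and the standard library are available. Lean on these libraries where they do the work, as an engineer would, in place of code of your own. Each camera call takes 0.05 s, during which the arm holds its last target.

## Working session

There is one attempt and no reset: what is moved stays moved. The work goes in short steps, Python scripts to look and compute and a tool call to move; the robot and the scene stay as the last step left them, time stands still between calls to the robot, and variables do not carry over. Pictures are saved under pics/ and viewed, and the job is handed in when it is done.

Besides the shell and the picture viewer there is one more tool, called after "Call:" as name(argument=value, ...) on one line, values as JSON. play_rows: Moves the arm, as the interface text tells. Its arguments: {"type":"object","properties":{"plan":{"type":"array"},"grip_force":{"type":"number"}},"required":["plan"]}

```bash
mkdir -p pics && cat > h.py <<'E'
import numpy as np, cv2
from bench import r
def grab(n):
    f=r.grab_frame(n); return f
def cloud(f):
    K=f["camera_matrix"];k1=f["k1"];z=f["z_map"];h,w=z.shape
    u,v=np.meshgrid(np.arange(w),np.arange(h))
    D=np.array([k1,0,0,0,0],float)
    p=cv2.undistortPoints(np.stack([u,v],-1).reshape(-1,1,2).astype(np.float64),K,D).reshape(h,w,2)
    c=np.dstack([p*z[...,None],z]); X=(c-f["t"])@f["R"]
    X[z==0]=np.nan
    return X
def save(f,name,s=1.5): cv2.imwrite("pics/"+name,cv2.resize(f["color"],None,fx=s,fy=s,interpolation=cv2.INTER_CUBIC))
def ray(f,u,v,zp):
    D=np.array([f["k1"],0,0,0,0],float)
    p=cv2.undistortPoints(np.array([[[u,v]]],float),f["camera_matrix"],D).reshape(2)
    C=-f["R"].T@f["t"]; d=f["R"].T@np.array([p[0],p[1],1]); return C+d*(zp-C[2])/d[2]
E
python3 - <<'E'
from h import *
o=r.get_obs(); print({k:np.round(v,3) for k,v in o.items()})
for n in("scene","top","wrist"):
    f=grab(n); save(f,n+"0.png"); np.savez("/tmp/"+n+"0.npz",**f); print(n,f["k1"],np.round(-f["R"].T@f["t"],3),np.round(f["R"],2).tolist())
E
```

```text
{'clock': np.float64(0.0), 'joints': array([-1.262,  0.478,  0.022,  1.556, -0.011,  1.109, -0.083]), 'qvel': array([ 0.002, -0.001, -0.001,  0.   , -0.001,  0.001, -0.001]), 'tau': array([-0.0000e+00, -5.9645e+01,  1.6070e+00, -2.8121e+01,  1.2000e-02,
        9.0000e-03,  0.0000e+00]), 'tcp_pos': array([0.273, 0.617, 0.23 ]), 'orientation': array([-6.500e-01, -3.073e+00,  3.000e-03]), 'contact_force': array([ 0.31 , -0.801, -0.418]), 'moment': array([-0.041,  0.006,  0.01 ]), 'grip_width': np.float64(0.086)}
scene -0.21619540160339107 [0.993 0.593 1.107] [[-0.74, 0.67, -0.01], [0.53, 0.57, -0.63], [-0.41, -0.47, -0.78]]
top -0.0582448714296407 [ 0.384 -0.034  1.113] [[0.02, -1.0, -0.01], [-1.0, -0.02, -0.07], [0.07, 0.01, -1.0]]
wrist -0.012017066241242533 [0.209 0.645 0.372] [[0.41, 0.91, -0.0], [0.88, -0.39, 0.28], [0.25, -0.11, -0.96]]
```

View pics/scene0.png

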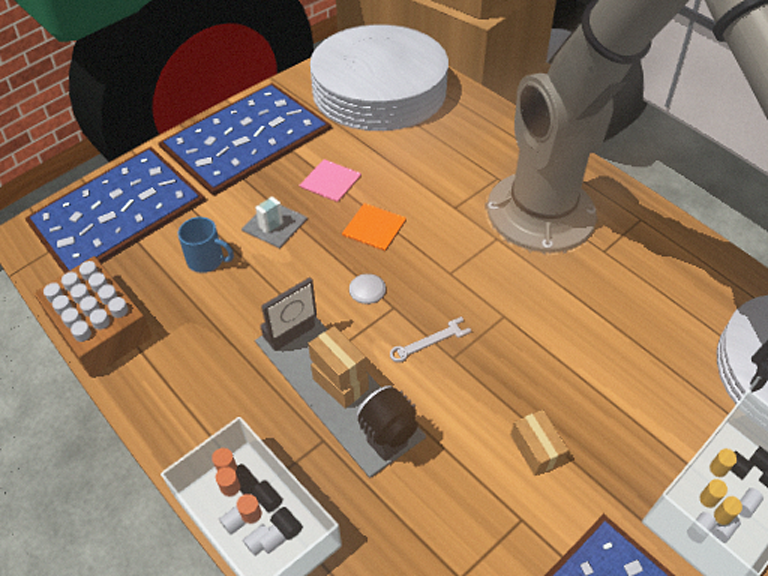

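View pics/top0.png

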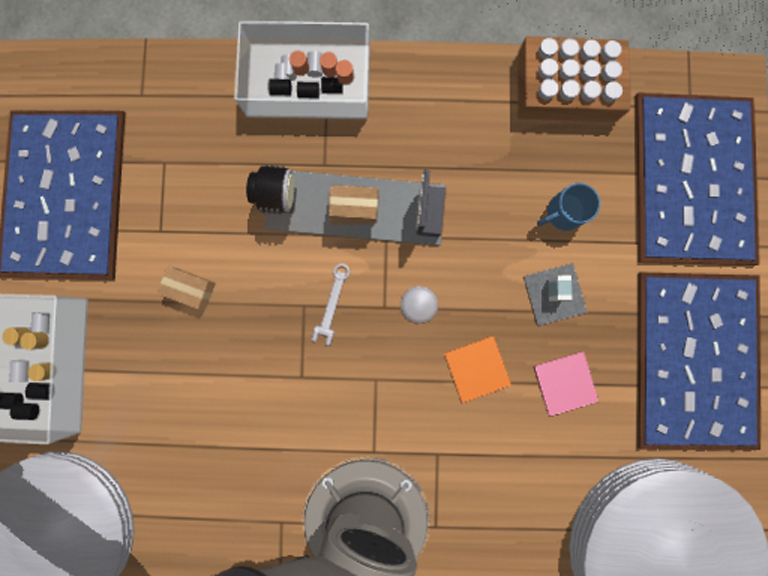

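View pics/wrist0.png

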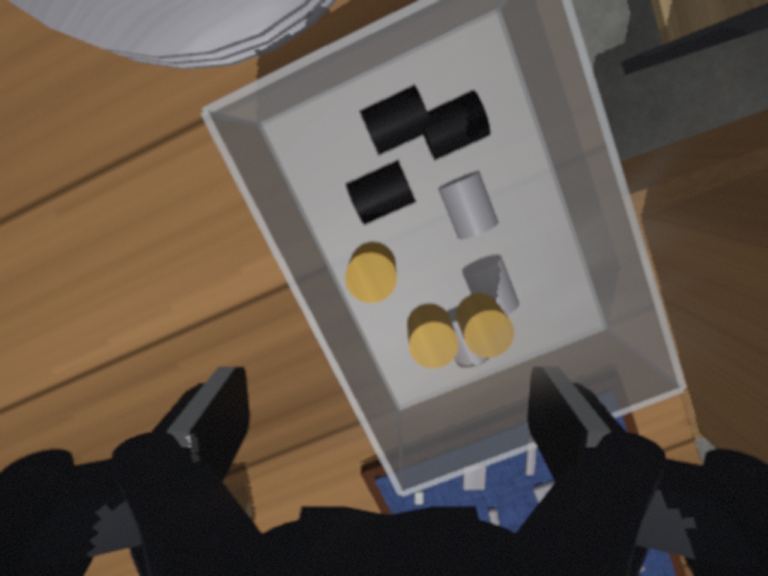

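The top view (768x576 scale) shows:
- The tester at (345,207), with the lamp on the left (about +y), the screen on the right, and the carton pair at (353,203).
- The lone carton at (186,290).
- The prism at (561,288) on the grey pad at (555,293). The orange (477,370) and pink (566,383) squares are the wrong colour, so they're look-alikes.

Next I'll measure.

```bash
cat > meas.py <<'E'
from h import *
def rect(P):
    (c,s,a)=cv2.minAreaRect((P*1000).astype(np.float32)); return np.round(c,1),np.round(s,1),round(a,1)
E
python3 - <<'E'
from meas import *
for n in("top","scene"):
    f=dict(np.load(f"/tmp/{n}0.npz")); f["k1"]=float(f["k1"])
    X=cloud(f)
    def box(x0,x1,y0,y1,z0,z1):
        return (X[...,0]>x0)&(X[...,0]<x1)&(X[...,1]>y0)&(X[...,1]<y1)&(X[...,2]>z0)&(X[...,2]<z1)
    # column carton
    s=1.5
    for nm,(u,v) in (dict(up=(353,203),col=(186,290),prism=(564,282),pad=(540,310),lamp=(270,190),screen=(427,205),plate=(310,215),cap=(420,305),mug=(575,207)) if n=="top" else dict(up=(340,355),col=(540,440),pad=(262,225),prism=(268,205))).items():
        print(n,nm,np.round(X[int(v/s),int(u/s)],4))
    hsv=cv2.cvtColor(f["color"],cv2.COLOR_BGR2HSV)
    for nm,b in dict(col=(.3,.55,.2,.5,.040,.062),up=(.5,.7,-.05,.15,.095,.12)).items():
        m=box(*b); P=X[m]
        print(n,nm,m.sum(),rect(P[:,:2]),np.nanmedian(P[:,2]), np.round(P[:,:2].mean(0)*1000,1))
E
```

```text
top up [0.591  0.0333 0.1065]
top col [0.4316 0.3451 0.0491]
top prism [ 0.4617 -0.3562  0.0649]
top pad [ 0.4127 -0.3286  0.0031]
top lamp [0.6057 0.1753 0.136 ]
top screen [ 0.583  -0.0946  0.1472]
top plate [0.5852 0.1237 0.0112]
top cap [ 0.4154 -0.0952  0.017 ]
top mug [ 0.614  -0.3951  0.0054]
top col 585 (array([436. , 353.7]), array([85.6, 56.5]), 70.8) 0.046924696918062295 [436.  352.9]
top up 723 (array([602.7,  70. ]), array([165.8,  71.4]), 82.9) 0.10525097906199463 [593.7  39.5]
scene up [0.5958 0.046  0.1061]
scene col [0.444  0.3612 0.0501]
scene pad [ 0.4741 -0.354   0.0192]
scene prism [ 0.4511 -0.355   0.0637]
scene col 743 (array([437.1, 356.2]), array([86. , 59.3]), 71.5) 0.047316147553414324 [437.8 357.2]
scene up 707 (array([600.4,  72.5]), array([167.1,  65.5]), 80.2) 0.10523572008045075 [595.8  38.6]
```

```bash
python3 - <<'E'
from h import *
f=np.load("/tmp/top0.npz")["color"]
a=cv2.resize(f[100:170,150:310],None,fx=5,fy=5,interpolation=cv2.INTER_CUBIC)
b=cv2.resize(f[165:225,330:410],None,fx=5,fy=5,interpolation=cv2.INTER_CUBIC)
cv2.imwrite("pics/cropA.png",a);cv2.imwrite("pics/cropB.png",b)
E
```

```text
(no output)
```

View pics/cropA.png

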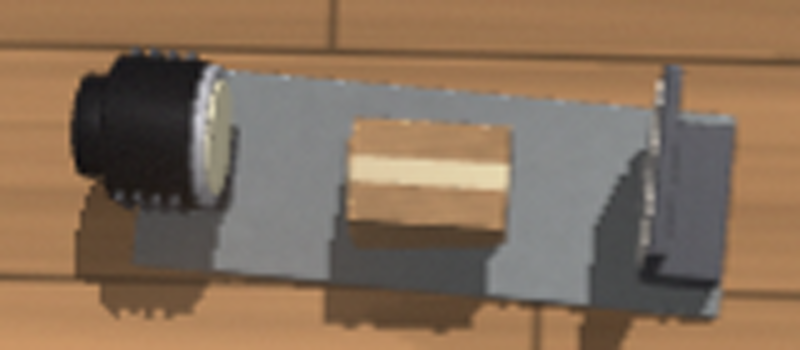

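View pics/cropB.png

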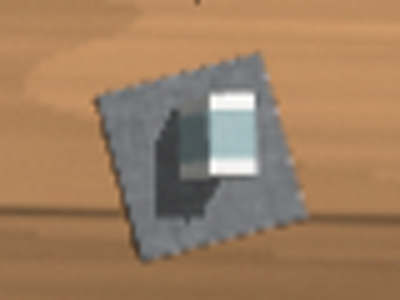

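```bash
cat >> meas.py <<'E'
def report(f,n):
    X=cloud(f); hsv=cv2.cvtColor(f["color"],cv2.COLOR_BGR2HSV)
    box=lambda x0,x1,y0,y1,z0,z1:(X[...,0]>x0)&(X[...,0]<x1)&(X[...,1]>y0)&(X[...,1]<y1)&(X[...,2]>z0)&(X[...,2]<z1)
    for nm,b in dict(col=(.36,.52,.28,.43,.040,.062),up=(.53,.66,-.03,.105,.095,.12),prism=(.40,.53,-.42,-.31,.055,.08),plate=(.5,.7,-.16,.25,.006,.014),screen=(.5,.7,-.16,-.06,.12,.155),lamp=(.53,.7,.1,.25,.08,.15),colS=(.36,.52,.28,.43,.01,.062),padd=(.36,.53,-.44,-.28,.003,.02)).items():
        m=box(*b); 
        if nm=="plate": m&=hsv[...,1]<70
        if nm=="padd": m&=hsv[...,1]<60
        P=X[m]
        if len(P): 
            ve=cv2.undistort
            print(n,nm,m.sum(),*rect(P[:,:2]),'z',round(float(np.median(P[:,2]))*1000,1),'mean',np.round(P[:,:2].mean(0)*1000,1))
E
python3 - <<'E'
from meas import *
for n in("top","scene"):
    f=dict(np.load(f"/tmp/{n}0.npz")); f["k1"]=float(f["k1"]); report(f,n)
    X=cloud(f)
    # frosted white pixels of prism
    m=(X[...,0]>.40)&(X[...,0]<.53)&(X[...,1]>-.42)&(X[...,1]<-.31)&(f["color"].min(-1)>200)
    v,u=np.nonzero(m); k,l,st,c=cv2.connectedComponentsWithStats(m.astype(np.uint8))
    for i in range(1,k): print(n,'frost',st[i],np.round(c[i],1),np.round(ray(f,*c[i],.066)*1000,1), np.round(np.nanmedian(X[l==i],0)*1000,1))
    # band on carton direction
E
```

```text
top col 585 [436.  353.7] [85.6 56.5] 70.8 z 46.9 mean [436.  352.9]
top up 672 [593.2  31.7] [84.9 57.1] 86.9 z 105.2 mean [592.4  31.4]
top prism 163 [ 452.  -355.6] [42.6 26.8] 4.4 z 65.5 mean [ 452.  -354.5]
top plate 2659 [603.7  35. ] [344.1 120.3] 86.0 z 9.2 mean [598.4  36.8]
top screen 183 [594.2 -91.2] [12.3 98.9] 87.0 z 143.2 mean [592.3 -90.7]
top lamp 865 [614.5 182.5] [75.6 83.5] 86.4 z 128.7 mean [608.9 176.1]
top colS 666 [436.1 353.6] [85.9 56.7] 70.8 z 46.6 mean [434.9 348.9]
top padd 839 [ 442.5 -356.9] [ 99.  101.6] 16.0 z 5.9 mean [ 439.1 -354.3]
top frost [372 184   9   3  26] [375.8 185. ] [ 470.  -355.4   66. ] [ 469.8 -355.2   65.6]
top frost [372 197   9   3  27] [376. 198.] [ 434. -356.   66.] [ 434.1 -356.4   66.2]
scene col 743 [437.1 356.2] [86.  59.3] 71.5 z 47.3 mean [437.8 357.2]
scene up 705 [593.8  36.2] [87.1 57.4] 87.7 z 105.2 mean [595.6  38.3]
scene prism 110 [ 453.2 -351.9] [42.3 30.5] 1.3 z 63.3 mean [ 454.8 -350.2]
scene plate 2109 [605.3  39.4] [345.4 120.7] 86.0 z 9.3 mean [630.9  51.4]
scene screen 345 [595.4 -88. ] [ 16.  101.9] 86.9 z 138.7 mean [598.1 -85.7]
scene lamp 1185 [614.6 187.8] [74.4 84.8] 85.7 z 125.8 mean [622.  191.2]
scene colS 963 [437.7 356.2] [86.4 60.6] 71.5 z 46.5 mean [442.4 359.3]
scene padd 407 [ 442.9 -351.3] [102.5  98.6] 15.0 z 6.1 mean [ 449.4 -338.2]
scene frost [180 132   6   4  13] [182.3 133.5] [ 436.  -352.7   66. ] [ 435.6 -355.4   63.3]
scene frost [171 137   6   5  19] [173.4 139.4] [ 471.2 -350.8   66. ] [ 470.1 -353.5   64.4]
scene frost [176 153   1   1   1] [176. 153.] [ 499.3 -299.2   66. ] [ 476.2 -341.    17.2]
```

The confirming crops show:
- **Prism:** it stands on the grey pad, with white frosted strips at the crop's top and bottom (±world x).
- **Cartons:** the pair is in the gap with the tape band running along y.

My estimates in mm:

| Item | Position | Yaw |
|---|---|---|
| Upper carton | (593.5, 34) | -2.7° |
| Column carton | (436.6, 355) | -19° |
| Tester origin | (604, 34.5) | -4° |
| Prism | (452.5, -354) | +2.5° |

I'll move over the pair next.

Call:
play_rows(plan=[[40, -45, 0, 0, 0, -0.1, 85], [64, -88, 0, 0, 0, -0.22, 85], [88, -132, 0, 0, 0, -0.34, 85], [112, -176, 0, 0, 0, -0.46, 85], [136, -220, 0, 0, 0, -0.58, 85], [160, -264, 0, 0, 0, -0.7, 85], [184, -308, 0, 0, 0, -0.82, 85], [208, -352, 0, 0, 0, -0.94, 85], [232, -396, 0, 0, 0, -1.06, 85], [256, -440, 0, 0, 0, -1.15, 85], [282, -484, 0, 0, 0, -1.2, 85], [300, -530, 0, 0, 0, -1.2, 85]])

```text
clock: 1.35
tcp_pos: [0.57, 0.0956, 0.2313]
orientation: [2.273, 2.169, 0.001]
contact_force: [0.7, 0.0, -0.6]
grip_width: 0.0848
```

Call:
play_rows(plan=[[20, -45, 0, 0, 0, 0, 85], [20, -53, 0, 0, 0, 0, 85], [20, -53, 0, 0, 0, 0, 85]])

```text
clock: 1.65
tcp_pos: [0.5891, 0.0413, 0.2311]
orientation: [2.277, 2.164, -0.001]
contact_force: [0.1, -0.0, 0.2]
grip_width: 0.0852
```

```bash
cat > st.py <<'E'
from meas import *
from scipy.spatial.transform import Rotation as Ro
def st():
    o=r.get_obs(); M=Ro.from_rotvec(o["orientation"]).as_matrix()
    print('t',round(float(o["clock"]),2),'tcp',np.round(o["tcp_pos"]*1000,1),'jaw deg',round(np.degrees(np.arctan2(M[1,1],M[0,1])),2),'toolz',np.round(M[:,2],3),'F',np.round(o["contact_force"],1),'w',round(float(o["grip_width"])*1000,1),'q',np.round(o["joints"],2))
E
python3 - <<'E'
from st import *
st()
f=grab("wrist"); save(f,"w1.png"); np.savez("/tmp/w1.npz",**f)
X=cloud(f)
for z0,z1 in((.095,.12),(.05,.066)):
    m=(X[...,2]>z0)&(X[...,2]<z1)&(X[...,1]>-.03)&(X[...,1]<.1)&(X[...,0]>.53)&(X[...,0]<.66)
    P=X[m]; print(len(P)); 
    if len(P):print(rect(P[:,:2]),np.median(P[:,2]))
E
```

```text
t 1.65 tcp [589.1  41.3 231.1] jaw deg -2.91 toolz [-0.    -0.001 -1.   ] F [ 0.1 -0.   0.2] w 85.2 q [-0.55  0.36  0.48  1.79 -0.19  1.04 -0.05]
5878
(array([593.3,  34.2]), array([84.6, 56.1]), 87.9) 0.10516742166586682
482
(array([595.2,  80.1]), array([ 8.9, 55.6]), 88.3) 0.05709469360385226
```

View pics/w1.png

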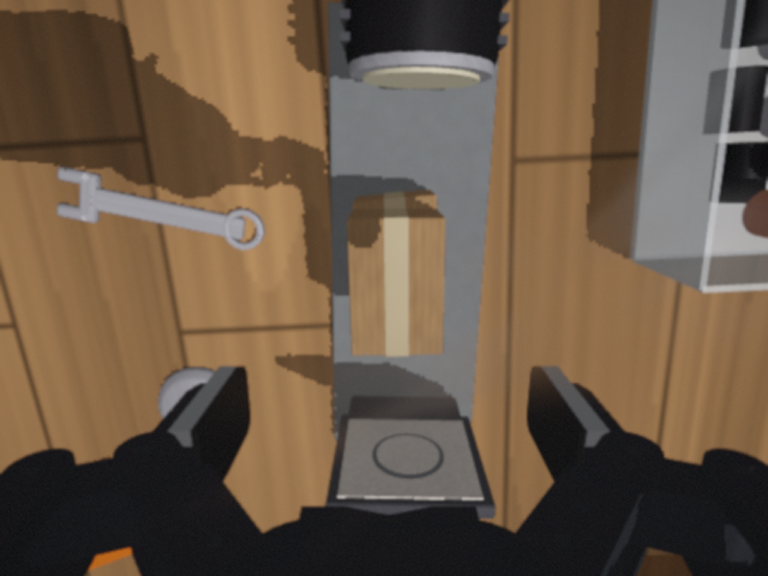

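The wrist view shows the upper carton around (395,285), with the lower one protruding about 8 mm toward the lamp. It gives (593.3, 34.2), which matches my estimate. Descending to grasp.

Call:
play_rows(plan=[[4, -7, -40, 0, 0, 0.012, 85], [4, -7, -80, 0, 0, 0.012, 85], [4, -7, -115, 0, 0, 0.012, 85], [4, -7, -140, 0, 0, 0.012, 85], [4, -7, -155, 0, 0, 0.012, 85], [4, -7, -163, 0, 0, 0.012, 85], [4, -7, -163, 0, 0, 0.012, 85], [4, -7, -163, 0, 0, 0.012, 50], [4, -7, -163, 0, 0, 0.012, 48], [4, -7, -163, 0, 0, 0.012, 48], [4, -7, -163, 0, 0, 0.012, 48], [4, -7, -163, 0, 0, 0.012, 48]], grip_force=40)

```text
clock: 2.9
tcp_pos: [0.5939, 0.0372, 0.0697]
orientation: [2.258, 2.183, 0.003]
contact_force: [-2.1, 0.6, 5.8]
grip_width: 0.0556
```

```bash
python3 - <<'E'
from st import *
st()
E
```

```text
t 2.9 tcp [593.9  37.2  69.7] jaw deg -1.95 toolz [ 0.002  0.001 -1.   ] F [-2.1  0.6  5.8] w 55.6 q [-0.46  0.57  0.39  1.9  -0.31  0.73  0.08]
```

Call:
play_rows(plan=[[0, 0, 4, 0, 0, 0, 48], [0, 0, 15, 0, 0, 0, 48], [0, 0, 40, 0, 0, 0, 48], [0, 0, 75, 0, 0, 0, 48], [0, 0, 110, 0, 0, 0, 48], [0, 0, 130, 0, 0, 0, 48], [0, 0, 130, 0, 0, 0, 48], [0, 0, 130, 0, 0, 0, 48]])

```text
clock: 3.7
tcp_pos: [0.5927, 0.0371, 0.1981]
orientation: [-2.259, -2.183, -0.0]
contact_force: [-0.5, 0.2, -3.4]
grip_width: 0.0554
```

```bash
python3 - <<'E'
from st import *
st()
f=grab("wrist"); save(f,"w2.png"); np.savez("/tmp/w2.npz",**f)
f=grab("scene"); save(f,"s2.png"); np.savez("/tmp/s2.npz",**f)
X=cloud(f)
m=(X[...,2]>.05)&(X[...,2]<.066)&(X[...,1]>-.03)&(X[...,1]<.1)&(X[...,0]>.53)&(X[...,0]<.66)
P=X[m]; print(len(P),rect(P[:,:2]),np.median(P[:,2]))
E
```

```text
t 3.7 tcp [592.7  37.1 198.1] jaw deg -1.94 toolz [-0.  0. -1.] F [-0.5  0.2 -3.4] w 55.4 q [-0.52  0.4   0.47  1.81 -0.22  0.97 -0.  ]
664 (array([596.4,  42. ]), array([59.3, 87.4]), 2.8) 0.05711650116830235
```

View pics/w2.png

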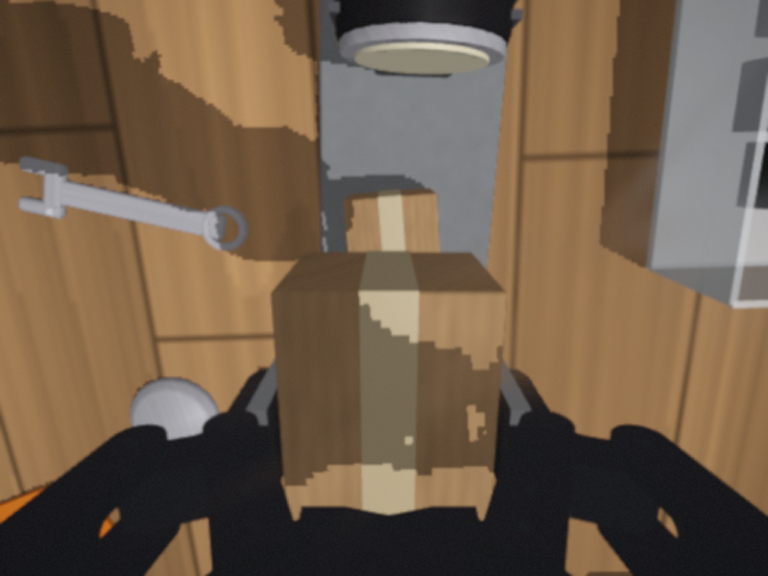

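View pics/s2.png

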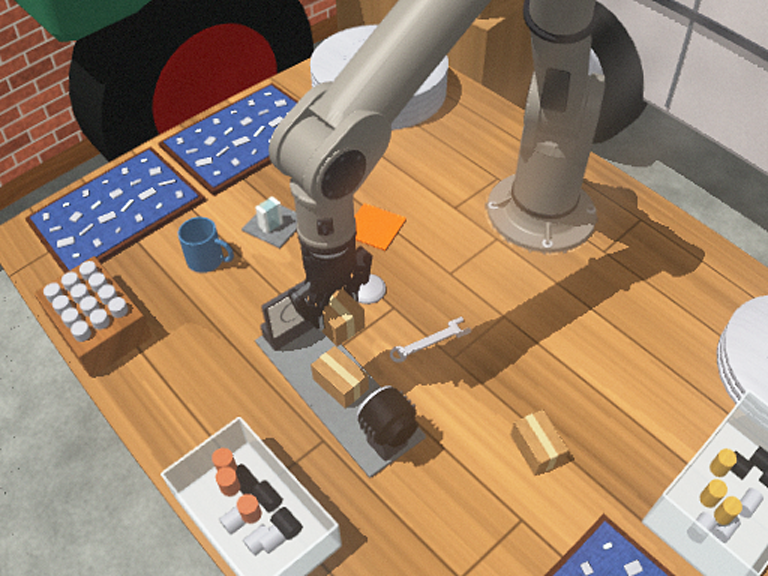

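The scene view shows the carton held level, and the lower carton still in the gap at (338,377). Carrying the upper one to the column.

Call:
play_rows(plan=[[-12, 25, 5, 0, 0, -0.02, 48], [-30, 63, 10, 0, 0, -0.06, 48], [-50, 104, 10, 0, 0, -0.1, 48], [-70, 145, 10, 0, 0, -0.14, 48], [-90, 186, 10, 0, 0, -0.18, 48], [-110, 227, 10, 0, 0, -0.22, 48], [-130, 268, 5, 0, 0, -0.26, 48], [-146, 302, 0, 0, 0, -0.29, 48], [-155, 321, 0, 0, 0, -0.29, 48], [-155, 321, 0, 0, 0, -0.29, 48], [-155, 321, -30, 0, 0, -0.29, 48], [-155, 321, -60, 0, 0, -0.29, 48]])

```text
clock: 5.0
tcp_pos: [0.4385, 0.3574, 0.1372]
orientation: [2.551, 1.833, 0.001]
contact_force: [-0.1, -0.2, -3.1]
grip_width: 0.0557
```

Call:
play_rows(plan=[[0, 0, 0, 0, 0, 0, 48], [0, 0, 0, 0, 0, 0, 48]])

```text
clock: 5.2
tcp_pos: [0.4382, 0.3567, 0.1378]
orientation: [2.551, 1.832, -0.004]
contact_force: [0.4, -0.3, -2.5]
grip_width: 0.0554
```

```bash
python3 - <<'E'
from st import *
st()
f=grab("wrist"); save(f,"w3.png"); np.savez("/tmp/w3.npz",**f)
X=cloud(f)
z=X[...,2]; 
m=(z>.155)&(z<.185)&(abs(X[...,0]-.437)<.05)&(abs(X[...,1]-.357)<.065)
P=X[m]; print('held',len(P),rect(P[:,:2]),np.median(P[:,2]))
m=(z>.04)&(z<.055)&(abs(X[...,0]-.437)<.07)&(abs(X[...,1]-.357)<.075)
P=X[m]; print('col',len(P),rect(P[:,:2]) if len(P) else '')
f=grab("scene"); save(f,"s3.png"); np.savez("/tmp/s3.npz",**f)
E
```

```text
t 5.2 tcp [438.2 356.7 137.8] jaw deg -18.64 toolz [-0.001 -0.002 -1.   ] F [ 0.4 -0.3 -2.5] w 55.4 q [-1.1   0.43  0.4   1.93 -0.22  0.83 -0.92]
held 25579 (array([439.6, 363.1]), array([65.9, 99.8]), 70.9) 0.17323750984790492
col 1836 (array([446.6, 386.9]), array([17.8, 55.9]), 71.2)
```

View pics/w3.png

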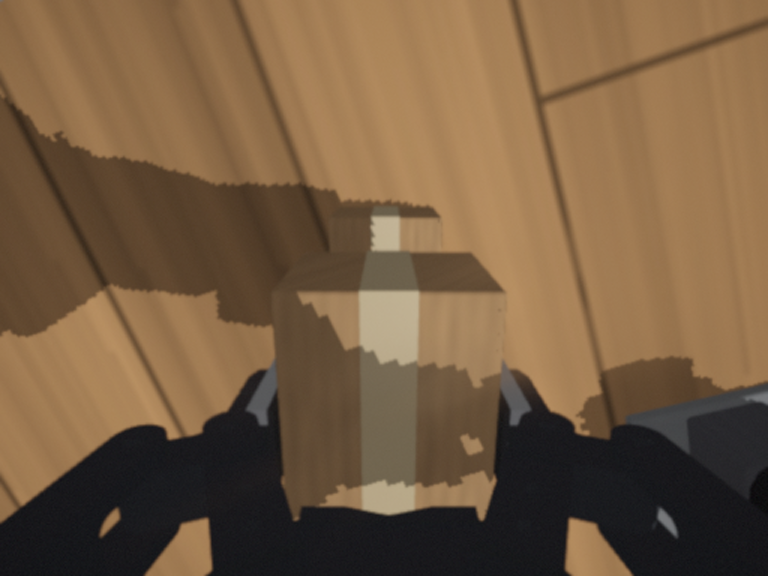

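View pics/s3.png

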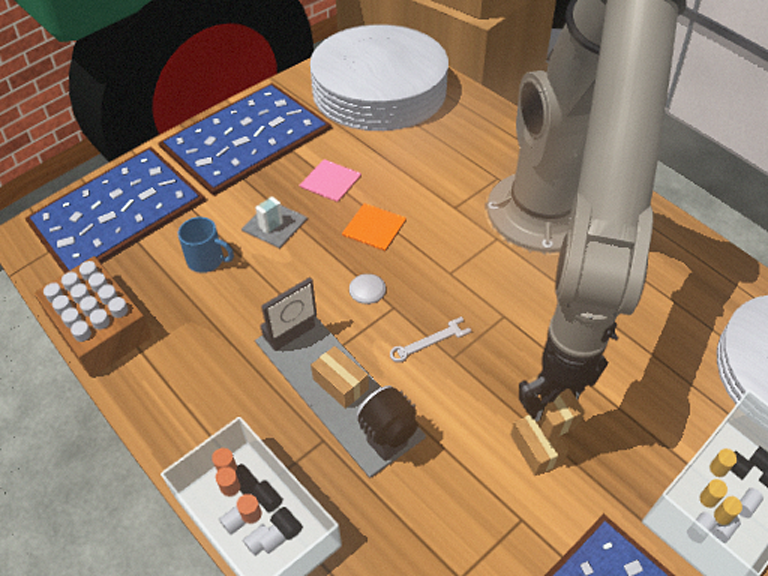

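```bash
python3 - <<'E'
from st import *
f=dict(np.load("/tmp/w3.npz")); f["k1"]=float(f["k1"])
X=cloud(f); print(np.round(X[[196,220,260,320],260]*1000,1).tolist())
hsv=cv2.cvtColor(f["color"],cv2.COLOR_BGR2HSV)
m=(abs(X[...,2]-.174)<.004)&(hsv[...,1]>60)&(hsv[...,2]>60)&(hsv[...,0]<30)
u,s=np.array([-.321+0,-.947]),None
P=X[m]; e=np.array([np.cos(np.radians(71.3)),np.sin(np.radians(71.3))]); n=np.array([e[1],-e[0]])
c=np.array([.4382,.3567])
a=(P[:,:2]-c)@e; b=(P[:,:2]-c)@n
print(len(P),np.percentile(a,[.5,99.5])*1000,np.percentile(b,[.5,99.5])*1000,np.median(P[:,2]))
print(((np.array([.4363,.3552])-c)@e)*1000,((np.array([.4363,.3552])-c)@n)*1000)
E
```

```text
[[451.0, 392.5, 173.3], [448.1, 384.1, 173.5], [443.2, 369.3, 174.2], [434.5, 343.7, 173.2]]
21197 [-22.77065555  38.9967053 ] [-27.36261374  27.70249826] 0.17326522715019935
-2.0299800987318157 -1.3187800418388989
```

Held carton and column line up to about 1.5 mm, so I'll make a small correction, lower 77 mm and check contact.

Call:
play_rows(plan=[[-1, 1.4, -30, 0, 0, 0, 48], [-1, 1.4, -55, 0, 0, 0, 48], [-1, 1.4, -68, 0, 0, 0, 48], [-1, 1.4, -73, 0, 0, 0, 48], [-1, 1.4, -75, 0, 0, 0, 48], [-1, 1.4, -76, 0, 0, 0, 48], [-1, 1.4, -77, 0, 0, 0, 48], [-1, 1.4, -77, 0, 0, 0, 48]])

```text
clock: 6.1
tcp_pos: [0.4374, 0.3597, 0.0619]
orientation: [-2.551, -1.834, -0.002]
contact_force: [0.0, -0.6, -2.4]
grip_width: 0.0555
```

```bash
python3 - <<'E'
from st import *
st()
E
```

```text
t 6.1 tcp [437.4 359.7  61.9] jaw deg -18.57 toolz [ 0.001  0.001 -1.   ] F [ 0.  -0.6 -2.4] w 55.5 q [-1.06  0.54  0.34  1.97 -0.28  0.68 -0.87]
```

Call:
play_rows(plan=[[0, -1.5, -0.5, 0, 0, 0, 48], [0, -1.5, -1, 0, 0, 0, 48], [0, -1.5, -1.5, 0, 0, 0, 48], [0, -1.5, -1.5, 0, 0, 0, 48]])

```text
clock: 6.5
tcp_pos: [0.4372, 0.3578, 0.0599]
orientation: [2.551, 1.834, 0.0]
contact_force: [0.2, -0.2, -2.1]
grip_width: 0.0555
```

```bash
python3 - <<'E'
from st import *
st()
E
```

```text
t 6.5 tcp [437.2 357.8  59.9] jaw deg -18.57 toolz [ 0.  0. -1.] F [ 0.2 -0.2 -2.1] w 55.5 q [-1.06  0.54  0.34  1.97 -0.28  0.67 -0.86]
```

Call:
play_rows(plan=[[0, 0, -1, 0, 0, 0, 48], [0, 0, -2, 0, 0, 0, 48], [0, 0, -2, 0, 0, 0, 48]])

```text
clock: 6.8
tcp_pos: [0.4373, 0.3578, 0.0597]
orientation: [-2.55, -1.833, -0.0]
contact_force: [-6.2, -4.8, 19.2]
grip_width: 0.0554
```

Call:
play_rows(plan=[[0, 0, 0, 0, 0, 0, 60], [0, 0, 0, 0, 0, 0, 70], [0, 0, 0, 0, 0, 0, 85], [0, 0, 0, 0, 0, 0, 85], [0, 0, 0, 0, 0, 0, 85], [0, 0, 0, 0, 0, 0, 85], [0, 0, 15, 0, 0, 0, 85], [0, 0, 45, 0, 0, 0, 85], [0, 0, 90, 0, 0, 0, 85], [0, 0, 130, 0, 0, 0, 85], [0, 0, 140, 0, 0, 0, 85], [0, 0, 140, 0, 0, 0, 85]])

```text
clock: 8.0
tcp_pos: [0.4382, 0.3587, 0.2006]
orientation: [-2.55, -1.833, -0.008]
contact_force: [-0.5, 0.8, -0.4]
grip_width: 0.085
```

```bash
python3 - <<'E'
from st import *
st()
f=grab("wrist"); save(f,"w4.png"); np.savez("/tmp/w4.npz",**f)
X=cloud(f);z=X[...,2]
for a,b in((.088,.1),(.04,.052)):
    m=(z>a)&(z<b)&(abs(X[...,0]-.437)<.07)&(abs(X[...,1]-.357)<.075)
    P=X[m]; print(len(P),rect(P[:,:2]) if len(P) else '',np.median(z[m]))
f=grab("scene"); save(f,"s4.png"); np.savez("/tmp/s4.npz",**f)
E
```

```text
t 8.0 tcp [438.2 358.7 200.6] jaw deg -18.57 toolz [ 0.003  0.004 -1.   ] F [-0.5  0.8 -0.4] w 85.0 q [-1.14  0.35  0.43  1.88 -0.18  0.95 -0.95]
6779 (array([436.2, 354.7]), array([85.1, 56.1]), 71.3) 0.09519487520807714
104 (array([449.3, 395. ]), array([ 0.7, 55.1]), 71.2) 0.045872070802292345
```

View pics/w4.png

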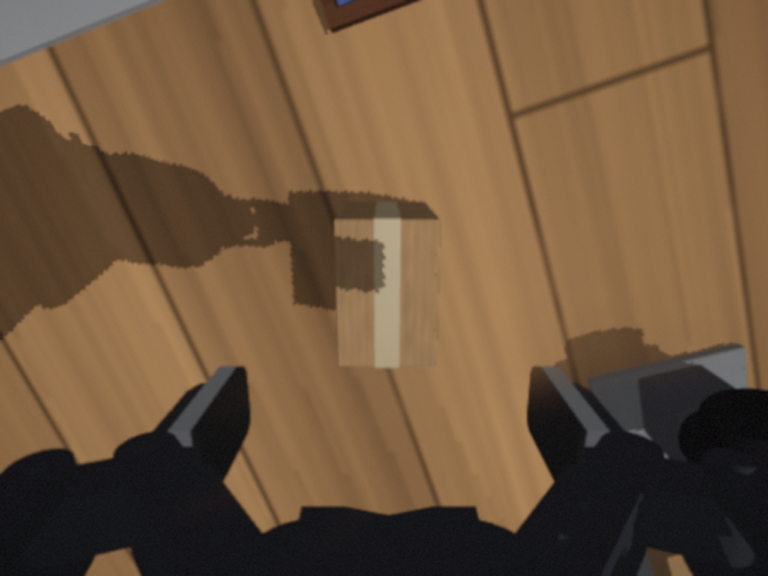

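View pics/s4.png

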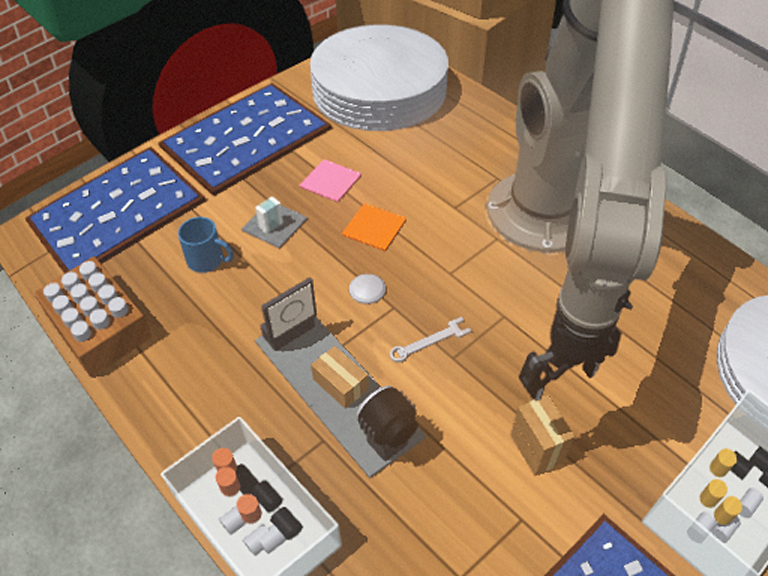

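The upper carton now stands at (436.2, 354.7, 71.3°). Working back from its visible far edge, the column carton is at about (435.9, 355.2, 71.2°), so the stack is well aligned. Now the lower carton.

Call:
play_rows(plan=[[20, -40, 5, 0, 0, 0.04, 85], [41, -82, 5, 0, 0, 0.08, 85], [62, -124, 5, 0, 0, 0.12, 85], [83, -166, 5, 0, 0, 0.16, 85], [104, -208, 5, 0, 0, 0.2, 85], [125, -250, 5, 0, 0, 0.24, 85], [146, -290, 0, 0, 0, 0.28, 85], [157, -312, 0, 0, 0, 0.29, 85], [158, -314, 0, 0, 0, 0.29, 85], [158, -314, 0, 0, 0, 0.29, 85]])

```text
clock: 9.1
tcp_pos: [0.5942, 0.0432, 0.1961]
orientation: [-2.26, -2.18, 0.004]
contact_force: [-0.7, 1.2, 0.3]
grip_width: 0.0851
```

```bash
python3 - <<'E'
from st import *
st()
f=grab("wrist"); save(f,"w5.png"); np.savez("/tmp/w5.npz",**f)
X=cloud(f);z=X[...,2]
m=(z>.05)&(z<.065)&(abs(X[...,0]-.595)<.06)&(abs(X[...,1]-.04)<.075)
P=X[m]; print(len(P),rect(P[:,:2]),np.median(z[m]))
hsv=cv2.cvtColor(f["color"],cv2.COLOR_BGR2HSV)
m=(z>.006)&(z<.014)&(hsv[...,1]<70)&(abs(X[...,0]-.6)<.1); P=X[m]; print('plate',rect(P[:,:2]))
E
```

```text
t 9.1 tcp [594.2  43.2 196.1] jaw deg -2.05 toolz [-0.003 -0.001 -1.   ] F [-0.7  1.2  0.3] w 85.1 q [-0.54  0.41  0.47  1.81 -0.22  0.98 -0.01]
5432 (array([596.5,  40.7]), array([56.1, 84.8]), 2.4) 0.057176123086472005
plate (array([603.8,  36. ]), array([332.1, 120.4]), 86.0)
```

View pics/w5.png

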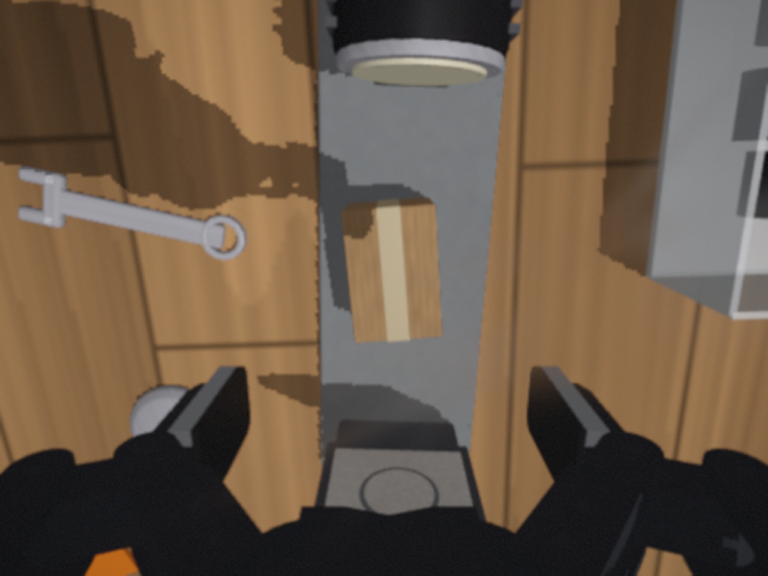

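The lower carton is at image (393,270), in mm (596.5, 40.7), yaw +2.4°. Descending.

Call:
play_rows(plan=[[2.3, -3, -40, 0, 0, 0.078, 85], [2.3, -3, -80, 0, 0, 0.078, 85], [2.3, -3, -118, 0, 0, 0.078, 85], [2.3, -3, -145, 0, 0, 0.078, 85], [2.3, -3, -162, 0, 0, 0.078, 85], [2.3, -3, -172, 0, 0, 0.078, 85], [2.3, -3, -172, 0, 0, 0.078, 85], [2.3, -3, -172, 0, 0, 0.078, 50], [2.3, -3, -172, 0, 0, 0.078, 48], [2.3, -3, -172, 0, 0, 0.078, 48], [2.3, -3, -172, 0, 0, 0.078, 48], [2.3, -3, -172, 0, 0, 0.078, 48]])

```text
clock: 10.35
tcp_pos: [0.5979, 0.0412, 0.0271]
orientation: [2.172, 2.27, 0.002]
contact_force: [-1.5, 0.1, 6.6]
grip_width: 0.0549
```

```bash
python3 - <<'E'
from st import *
st()
E
```

```text
t 10.35 tcp [597.9  41.2  27.1] jaw deg 2.53 toolz [ 0.001  0.001 -1.   ] F [-1.5  0.1  6.6] w 54.9 q [-0.43  0.64  0.35  1.9  -0.34  0.66  0.17]
```

Call:
play_rows(plan=[[0, 0, 4, 0, 0, 0, 48], [0, 0, 15, 0, 0, 0, 48], [0, 0, 40, 0, 0, 0, 48], [0, 0, 80, 0, 0, 0, 48], [0, 0, 125, 0, 0, 0, 48], [0, 0, 165, 0, 0, 0, 48], [0, 0, 185, 0, 0, 0, 48], [-5, 10, 190, 0, 0, -0.02, 48], [-16, 31, 190, 0, 0, -0.05, 48], [-36, 70, 190, 0, 0, -0.1, 48], [-57, 111, 190, 0, 0, -0.15, 48], [-78, 152, 190, 0, 0, -0.2, 48]])

```text
clock: 11.55
tcp_pos: [0.5184, 0.1937, 0.2164]
orientation: [-2.391, -2.037, -0.001]
contact_force: [0.2, 0.4, -2.9]
grip_width: 0.0553
```

```bash
python3 - <<'E'
from st import *
st()
E
```

```text
t 11.55 tcp [518.4 193.7 216.4] jaw deg -9.14 toolz [ 0.  0. -1.] F [ 0.2  0.4 -2.9] w 55.3 q [-0.85  0.31  0.47  1.89 -0.17  0.98 -0.47]
```

Call:
play_rows(plan=[[-20, 40, 0, 0, 0, -0.05, 48], [-41, 81, 0, 0, 0, -0.1, 48], [-62, 122, 0, 0, 0, -0.15, 48], [-76, 150, -5, 0, 0, -0.167, 48], [-82, 162, -20, 0, 0, -0.167, 48], [-82, 162, -40, 0, 0, -0.167, 48], [-82, 162, -45, 0, 0, -0.167, 48], [-82, 162, -45, 0, 0, -0.167, 48], [-82, 162, -45, 0, 0, -0.167, 48]])

```text
clock: 12.45
tcp_pos: [0.4384, 0.354, 0.1715]
orientation: [2.551, 1.833, 0.001]
contact_force: [0.6, 0.5, -2.8]
grip_width: 0.0556
```

```bash
cat > held.py <<'E'
from st import *
def go(top_held,col,yaw,zlow):
    st(); o=r.get_obs(); c=o["tcp_pos"][:2]
    f=grab("wrist"); np.savez("/tmp/wh.npz",**f); save(f,"wh_%d.png"%int(o["clock"]*100))
    X=cloud(f); hsv=cv2.cvtColor(f["color"],cv2.COLOR_BGR2HSV)
    e=np.array([np.cos(np.radians(yaw)),np.sin(np.radians(yaw))]); n=np.array([e[1],-e[0]])
    for nm,z0,t in(("held",top_held,.004),("low",zlow,.005)):
        m=(abs(X[...,2]-z0)<t)&(hsv[...,1]>60)&(hsv[...,2]>60)&(hsv[...,0]<30)
        d=X[m][:,:2]-c; k=np.linalg.norm(d,axis=1)<.075; d=d[k]
        if len(d)<20: print(nm,len(d));continue
        a=d@e;b=d@n
        print(nm,len(d),'a',np.percentile(a,[.5,99.5])*1000,'b',np.percentile(b,[.5,99.5])*1000,'z',np.median(X[m][k,2])*1000)
        if nm=="held": P=(d+c); print(rect(P[a>.02]))
    d=np.array(col)-c; print('col rel a,b',d@e*1000,d@n*1000)
E
python3 - <<'E'
from held import *
z=r.get_obs()["tcp_pos"][2]
go(z+.0305,(.4362,.3547),71.3,.0955)
E
```

```text
t 12.45 tcp [438.4 354.  171.5] jaw deg -18.62 toolz [ 0.001  0.    -1.   ] F [ 0.6  0.5 -2.8] w 55.6 q [-1.12  0.38  0.42  1.91 -0.19  0.89 -0.93]
held 21831 a [-27.56351234  41.53180205] b [-27.49875749  27.74094608] z 201.60811221411592
(array([448.4, 383.3]), array([21.9, 56.4]), 71.3)
low 1277 a [31.33963832 42.37373628] b [-29.93892003  25.43480964] z 95.06683609713461
col rel a,b -0.06602676211409887 -2.281409072855242
```

Call:
play_rows(plan=[[-2, 1.5, -20, 0, 0, 0, 48], [-2, 1.5, -38, 0, 0, 0, 48], [-2, 1.5, -50, 0, 0, 0, 48], [-2, 1.5, -55, 0, 0, 0, 48], [-2, 1.5, -57, 0, 0, 0, 48], [-2, 1.5, -57, 0, 0, 0, 48], [-2, 1.5, -57, 0, 0, 0, 48]])

```text
clock: 13.2
tcp_pos: [0.4359, 0.3567, 0.1145]
orientation: [-2.55, -1.835, -0.002]
contact_force: [-0.8, 0.1, -3.2]
grip_width: 0.0554
```

```bash
python3 - <<'E'
from held import *
z=r.get_obs()["tcp_pos"][2]
go(z+.0305,(.4362,.3547),71.3,.0955)
E
```

```text
t 13.2 tcp [435.9 356.7 114.5] jaw deg -18.52 toolz [ 0.001  0.001 -1.   ] F [-0.8  0.1 -3.2] w 55.4 q [-1.1   0.46  0.39  1.95 -0.24  0.78 -0.9 ]
held 21881 a [-27.6257957   41.51767816] b [-27.54052487  27.68182197] z 144.6389500073714
(array([445.9, 386.1]), array([22.1, 56.4]), 71.3)
low 144 a [40.63272968 41.79879138] b [-26.89393361  26.96518834] z 98.51375416046442
col rel a,b -1.7984103967581309 0.877350399517417
```

Call:
play_rows(plan=[[0.4, -1.3, -0.5, 0, 0, 0, 48], [0.4, -1.3, -1, 0, 0, 0, 48], [0.4, -1.3, -1.5, 0, 0, 0, 48], [0.4, -1.3, -1.5, 0, 0, 0, 48]])

```text
clock: 13.65
tcp_pos: [0.4361, 0.355, 0.1131]
orientation: [-2.55, -1.835, -0.001]
contact_force: [-2.6, -2.3, 3.9]
grip_width: 0.0554
```

Call:
play_rows(plan=[[0, 0, -0.5, 0, 0, 0, 48], [0, 0, -0.5, 0, 0, 0, 48]])

```text
clock: 13.85
tcp_pos: [0.4361, 0.355, 0.1131]
orientation: [-2.55, -1.835, -0.001]
contact_force: [-3.1, -2.8, 9.1]
grip_width: 0.0551
```

In contact, so releasing.

Call:
play_rows(plan=[[0, 0, 0, 0, 0, 0, 60], [0, 0, 0, 0, 0, 0, 70], [0, 0, 0, 0, 0, 0, 85], [0, 0, 0, 0, 0, 0, 85], [0, 0, 0, 0, 0, 0, 85], [0, 0, 0, 0, 0, 0, 85], [0, 0, 15, 0, 0, 0, 85], [0, 0, 45, 0, 0, 0, 85], [0, 0, 80, 0, 0, 0, 85], [0, 0, 110, 0, 0, 0, 85], [0, 0, 110, 0, 0, 0, 85], [0, 0, 110, 0, 0, 0, 85]])

```text
clock: 15.05
tcp_pos: [0.4362, 0.3554, 0.2232]
orientation: [-2.549, -1.835, -0.004]
contact_force: [-0.4, -0.2, -1.2]
grip_width: 0.0849
```

```bash
python3 - <<'E'
from st import *
st()
f=grab("wrist"); save(f,"w6.png"); np.savez("/tmp/w6.npz",**f)
X=cloud(f);z=X[...,2]
for a,b in((.136,.15),(.09,.099),(.043,.05)):
    m=(z>a)&(z<b)&(abs(X[...,0]-.437)<.07)&(abs(X[...,1]-.357)<.075)
    P=X[m]; print(len(P),rect(P[:,:2]) if len(P)>3 else '',np.median(z[m]))
f=grab("scene"); save(f,"s6.png"); np.savez("/tmp/s6.npz",**f)
E
```

```text
t 15.05 tcp [436.2 355.4 223.2] jaw deg -18.51 toolz [ 0.001  0.002 -1.   ] F [-0.4 -0.2 -1.2] w 84.9 q [-1.15  0.32  0.44  1.86 -0.16  1.   -0.96]
8287 (array([435.9, 354.4]), array([85.3, 56.1]), 71.5) 0.14318505142352372
79 (array([450. , 394.5]), array([ 1. , 54.7]), 71.6) 0.09473371408164494
44 (array([449.5, 394.8]), array([ 0.4, 54.8]), 71.3) 0.04738095795807305
```

View pics/s6.png

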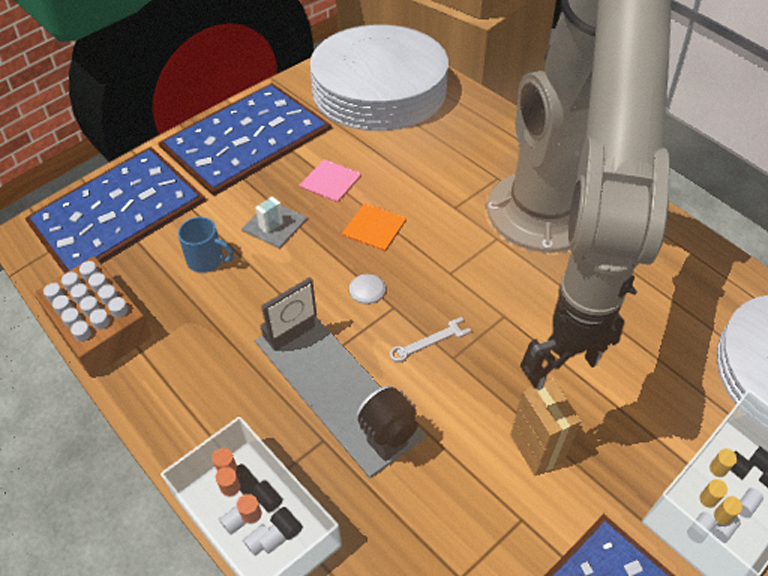

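The column is square at all three levels. Moving to the prism on an arc clear of the base.

Call:
play_rows(plan=[[8, -30, 10, 0, 0, 0.02, 85], [18, -68, 20, 0, 0, 0.04, 85], [30, -108, 25, 0, 0, 0.06, 85], [40, -150, 25, 0, 0, 0.08, 85], [50, -192, 25, 0, 0, 0.1, 85], [60, -234, 25, 0, 0, 0.12, 85], [68, -278, 25, 0, 0, 0.14, 85], [74, -322, 25, 0, 0, 0.16, 85], [78, -366, 25, 0, 0, 0.18, 85], [78, -410, 25, 0, 0, 0.2, 85], [76, -454, 20, 0, 0, 0.24, 85], [70, -498, 15, 0, 0, 0.28, 85]])

```text
clock: 16.35
tcp_pos: [0.5053, -0.1445, 0.2359]
orientation: [-2.266, -2.175, 0.002]
contact_force: [0.6, -0.9, 0.4]
grip_width: 0.085
```

```bash
python3 - <<'E'
from st import *
st()
E
```

```text
t 16.35 tcp [ 505.3 -144.5  235.9] jaw deg -2.35 toolz [-0.001 -0.    -1.   ] F [ 0.6 -0.9  0.4] w 85.0 q [-0.39  0.26  0.66  1.94 -0.19  1.01  0.31]
```

Call:
play_rows(plan=[[-8, -40, 0, 0, 0, 0.02, 85], [-20, -82, -5, 0, 0, 0.04, 85], [-32, -124, -10, 0, 0, 0.06, 85], [-43, -166, -15, 0, 0, 0.08, 85], [-50, -196, -20, 0, 0, 0.085, 85], [-53, -210, -25, 0, 0, 0.085, 85], [-53, -210, -25, 0, 0, 0.085, 85], [-53, -210, -25, 0, 0, 0.085, 85], [-53, -210, -25, 0, 0, 0.085, 85]])

```text
clock: 17.25
tcp_pos: [0.4535, -0.3513, 0.2115]
orientation: [-2.171, -2.269, -0.001]
contact_force: [-0.1, -0.4, -0.8]
grip_width: 0.085
```

```bash
python3 - <<'E'
from st import *
st()
f=grab("wrist"); save(f,"w7.png"); np.savez("/tmp/w7.npz",**f)
X=cloud(f);z=X[...,2]
m=(z>.058)&(z<.075)&(abs(X[...,0]-.453)<.05)&(abs(X[...,1]+.354)<.05)
P=X[m]; print(len(P),rect(P[:,:2]),np.median(z[m]))
w=m&(f["color"].min(-1)>150)
k,l,s,c=cv2.connectedComponentsWithStats(w.astype(np.uint8))
for i in range(1,k):
    if s[i][4]>20: print(s[i],np.round(np.nanmean(X[l==i],0)*1000,1),rect(X[l==i][:,:2]))
E
```

```text
t 17.25 tcp [ 453.5 -351.3  211.5] jaw deg 2.52 toolz [-0.     0.001 -1.   ] F [-0.1 -0.4 -0.8] w 85.0 q [ 0.02  0.39  0.68  1.86 -0.29  1.    0.87]
1321 (array([ 452.1, -354.8]), array([43.8, 26.6]), 1.4) 0.06506072028865656
[234 170  11  26 260] [ 434.6 -355.3   65.1] (array([ 435. , -355.3]), array([ 9.6, 24.8]), 1.1)
[264 170  17  27 277] [ 468.8 -354.4   65.1] (array([ 466.1, -354.5]), array([15.1, 25.8]), 3.6)
```

View pics/w7.png

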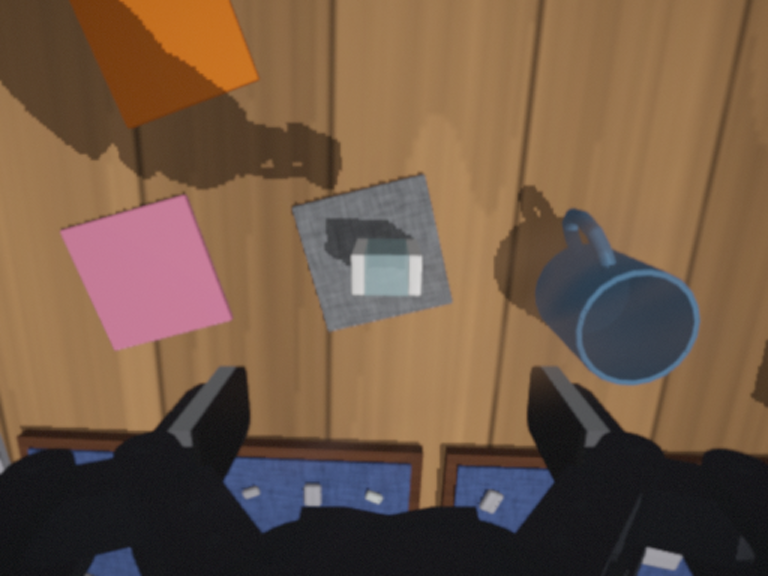

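The crop shows the prism at (387,272), white frosted ends left and right, clear middle between. It measures (452.1, -354.8), yaw 1.4°. The jaws already lie along the frosted axis, so I'll correct and go down.

Call:
play_rows(plan=[[-1.4, -3.5, -30, 0, 0, -0.018, 85], [-1.4, -3.5, -70, 0, 0, -0.018, 85], [-1.4, -3.5, -100, 0, 0, -0.018, 85], [-1.4, -3.5, -120, 0, 0, -0.018, 85], [-1.4, -3.5, -120, 0, 0, -0.018, 85], [-1.4, -3.5, -120, 0, 0, -0.018, 85]])

```text
clock: 17.9
tcp_pos: [0.4521, -0.3559, 0.0924]
orientation: [2.193, 2.249, 0.0]
contact_force: [-0.2, -0.7, 1.5]
grip_width: 0.085
```

```bash
python3 - <<'E'
from st import *
st()
f=grab("wrist"); save(f,"w8.png")
X=cloud(f);z=X[...,2]
m=(z>.058)&(z<.075)&(abs(X[...,0]-.453)<.03)&(abs(X[...,1]+.354)<.03)
P=X[m]; print(len(P),rect(P[:,:2]),np.median(z[m]))
E
```

```text
t 17.9 tcp [ 452.1 -355.9   92.4] jaw deg 1.44 toolz [ 0.  0. -1.] F [-0.2 -0.7  1.5] w 85.0 q [ 0.12  0.55  0.59  1.94 -0.43  0.77  0.97]
3472 (array([ 452. , -354.6]), array([44. , 26.6]), 1.7) 0.06507380982568946
```

View pics/w8.png

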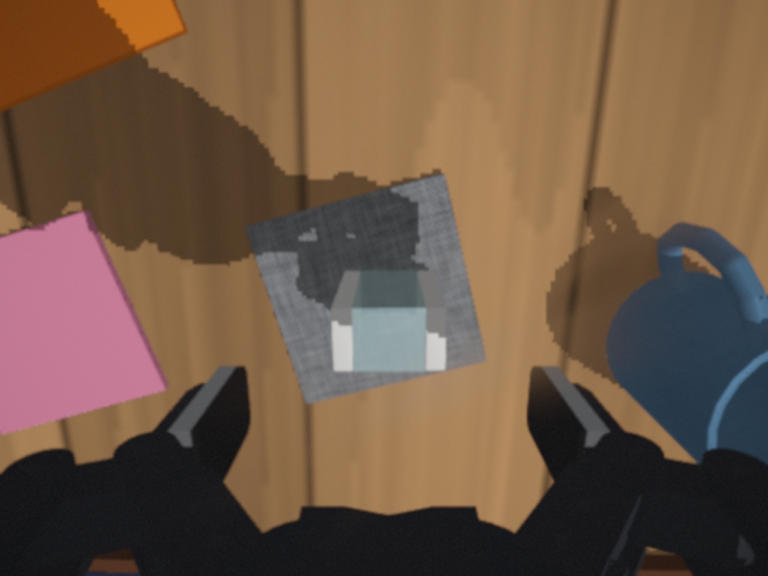

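Centred between the jaws; the mug is well clear on the right. Final descent and gentle close.

Call:
play_rows(plan=[[0, 1.3, -25, 0, 0, 0, 85], [0, 1.3, -45, 0, 0, 0, 85], [0, 1.3, -60, 0, 0, 0, 85], [0, 1.3, -70, 0, 0, 0, 85], [0, 1.3, -70, 0, 0, 0, 85], [0, 1.3, -70, 0, 0, 0, 85]])

```text
clock: 18.55
tcp_pos: [0.4518, -0.3556, 0.0224]
orientation: [2.194, 2.247, 0.0]
contact_force: [-0.2, 0.2, 0.2]
grip_width: 0.0854
```

```bash
python3 - <<'E'
from st import *
st()
E
```

```text
t 18.55 tcp [ 451.8 -355.6   22.4] jaw deg 1.36 toolz [ 0.001 -0.001 -1.   ] F [-0.2  0.2  0.2] w 85.4 q [ 0.18  0.65  0.5   1.97 -0.51  0.65  1.04]
```

Call:
play_rows(plan=[[0, 0, 0, 0, 0, 0, 60], [0, 0, 0, 0, 0, 0, 50], [0, 0, 0, 0, 0, 0, 45], [0, 0, 0, 0, 0, 0, 40], [0, 0, 0, 0, 0, 0, 38], [0, 0, 0, 0, 0, 0, 38], [0, 0, 0, 0, 0, 0, 38], [0, 0, 0, 0, 0, 0, 38]], grip_force=35)

```text
clock: 19.35
tcp_pos: [0.4518, -0.3554, 0.0224]
orientation: [2.194, 2.247, 0.001]
contact_force: [0.0, 0.7, 7.1]
grip_width: 0.0438
```

```bash
python3 - <<'E'
from st import *
st()
f=grab("wrist"); save(f,"w9.png")
E
```

```text
t 19.35 tcp [ 451.8 -355.4   22.4] jaw deg 1.37 toolz [ 0.001 -0.    -1.   ] F [0.  0.7 7.1] w 43.8 q [ 0.18  0.65  0.5   1.97 -0.51  0.64  1.04]
```

View pics/w9.png

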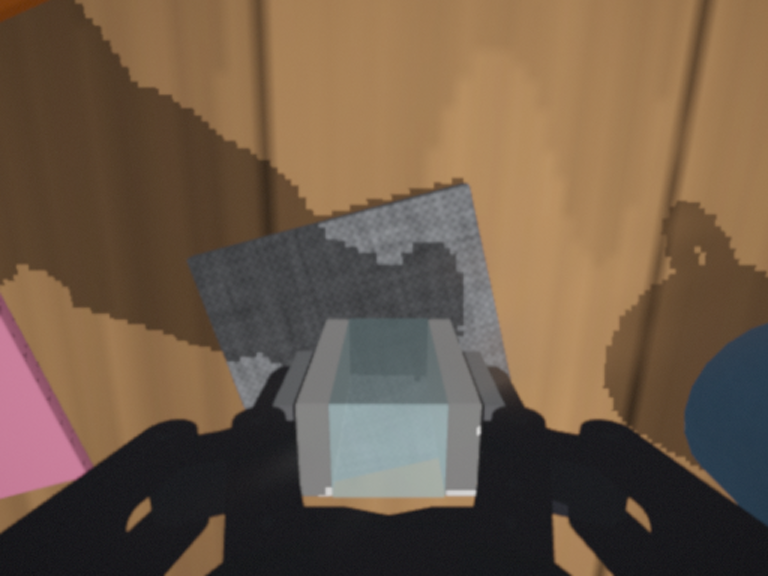

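The prism is held on its frosted faces, with the clear middle untouched. Lifting straight up, then over the screen.

Call:
play_rows(plan=[[0, 0, 4, 0, 0, 0, 38], [0, 0, 15, 0, 0, 0, 38], [0, 0, 40, 0, 0, 0, 38], [0, 0, 80, 0, 0, 0, 38], [0, 0, 120, 0, 0, 0, 38], [0, 0, 155, 0, 0, 0, 38], [0, 0, 180, 0, 0, 0, 38], [0, 0, 185, 0, 0, 0, 38], [8, 20, 190, 0, 0, 0, 38], [20, 52, 190, 0, 0, -0.01, 38], [35, 90, 190, 0, 0, -0.02, 38], [50, 128, 190, 0, 0, -0.03, 38]])

```text
clock: 20.6
tcp_pos: [0.5008, -0.2257, 0.2109]
orientation: [-2.229, -2.212, 0.001]
contact_force: [1.5, -0.3, -1.9]
grip_width: 0.0438
```

Call:
play_rows(plan=[[15, 38, 0, 0, 0, -0.01, 38], [30, 77, 0, 0, 0, -0.02, 38], [45, 116, 0, 0, 0, -0.03, 38], [60, 155, 0, 0, 0, -0.04, 38], [75, 194, 0, 0, 0, -0.05, 38], [90, 230, 0, 0, 0, -0.064, 38], [99, 251, 0, 0, 0, -0.064, 38], [102, 261, 0, 0, 0, -0.064, 38], [102, 261, 0, 0, 0, -0.064, 38], [102, 261, 0, 0, 0, -0.064, 38]])

```text
clock: 21.6
tcp_pos: [0.6025, 0.0319, 0.2114]
orientation: [-2.3, -2.14, 0.003]
contact_force: [-0.3, -0.5, -1.2]
grip_width: 0.0435
```

```bash
python3 - <<'E'
from st import *
st()
f=grab("scene"); save(f,"s10.png")
f=grab("wrist"); save(f,"w10.png")
E
```

```text
t 21.6 tcp [602.5  31.9 211.4] jaw deg -4.12 toolz [-0.001 -0.001 -1.   ] F [-0.3 -0.5 -1.2] w 43.5 q [-0.63  0.43  0.63  1.79 -0.29  1.02  0.04]
```

View pics/s10.png

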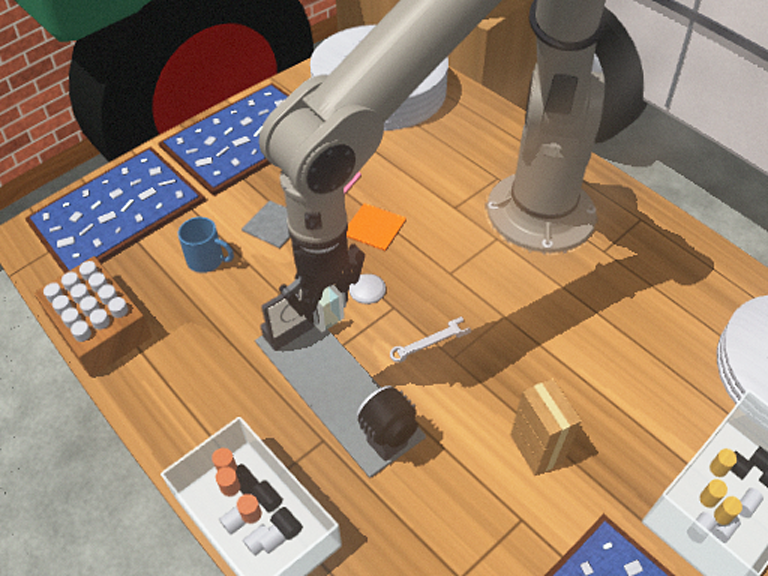

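View pics/w10.png

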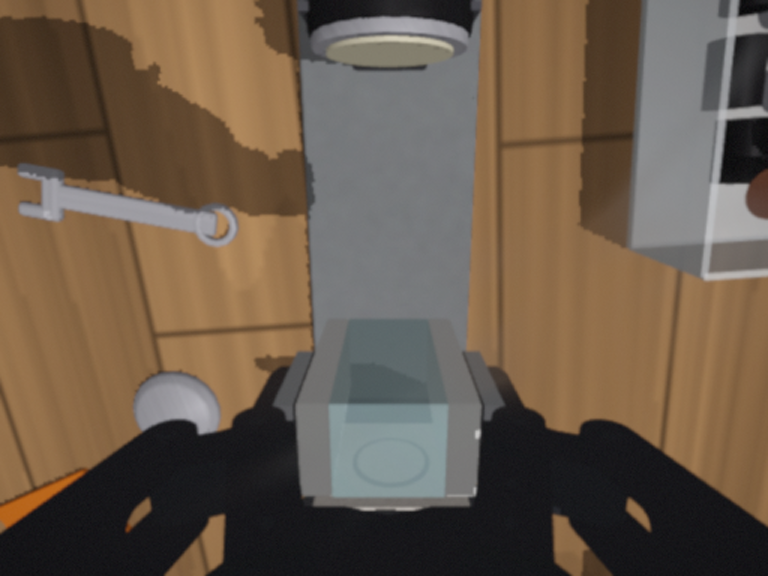

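The wrist view shows the prism centred over the plate, lamp in line at (390,45). Lowering to the beam.

Call:
play_rows(plan=[[1.3, 2, -25, 0, 0, 0, 38], [1.3, 2, -60, 0, 0, 0, 38], [1.3, 2, -90, 0, 0, 0, 38], [1.3, 2, -112, 0, 0, 0, 38], [1.3, 2, -122, 0, 0, 0, 38], [1.3, 2, -125, 0, 0, 0, 38], [1.3, 2, -125, 0, 0, 0, 38], [1.3, 2, -125, 0, 0, 0, 38], [1.3, 2, -125, 0, 0, 0, 38]])

```text
clock: 22.6
tcp_pos: [0.6056, 0.0359, 0.088]
orientation: [2.297, 2.142, 0.003]
contact_force: [-0.1, 0.1, -1.9]
grip_width: 0.0433
```

```bash
python3 - <<'E'
from st import *
st()
f=grab("scene"); save(f,"s11.png"); X=cloud(f)
f2=grab("wrist"); save(f2,"w11.png"); Y=cloud(f2); z=Y[...,2]
m=(z>.12)&(z<.14)&(abs(Y[...,0]-.604)<.0225)&(abs(Y[...,1]-.034)<.03)
P=Y[m]; print('prism top pts',len(P),rect(P[:,:2]),np.median(P[:,2]))
hsv=cv2.cvtColor(f2["color"],cv2.COLOR_BGR2HSV)
m=(z>.006)&(z<.014)&(hsv[...,1]<70)&(abs(Y[...,0]-.6)<.1); P=Y[m]; print('plate',rect(P[:,:2]))
z=X[...,2]
for a,b in((.136,.15),):
    m=(z>a)&(z<b)&(abs(X[...,0]-.437)<.07)&(abs(X[...,1]-.357)<.075); print('col top',rect(X[m][:,:2]))
E
```

```text
t 22.6 tcp [605.6  35.9  88. ] jaw deg -4.01 toolz [ 0.002  0.    -1.   ] F [-0.1  0.1 -1.9] w 43.3 q [-0.55  0.59  0.54  1.87 -0.41  0.79  0.13]
prism top pts 9239 (array([604. ,  36.6]), array([28.1, 46. ]), 87.5) 0.130440620402907
plate (array([603.8,  39.1]), array([256.9, 120.7]), 85.9)
col top (array([436. , 355.2]), array([86.9, 59.3]), 69.6)
```

View pics/s11.png

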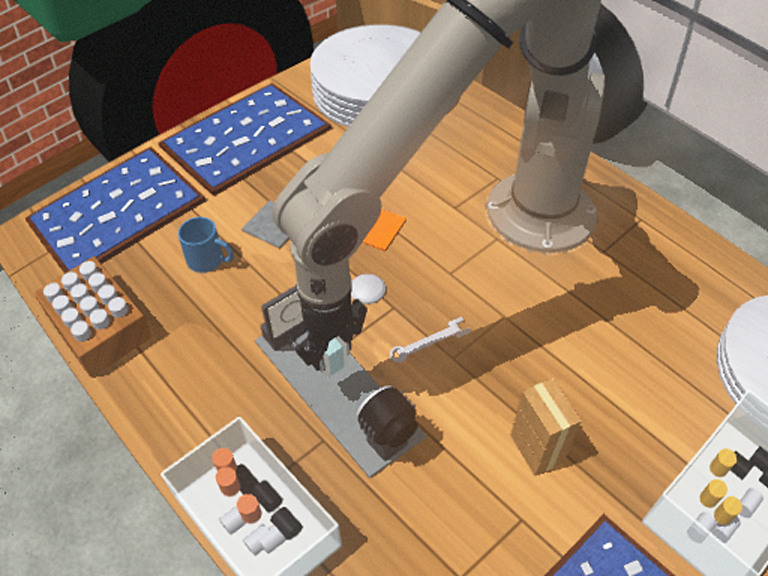

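View pics/w11.png

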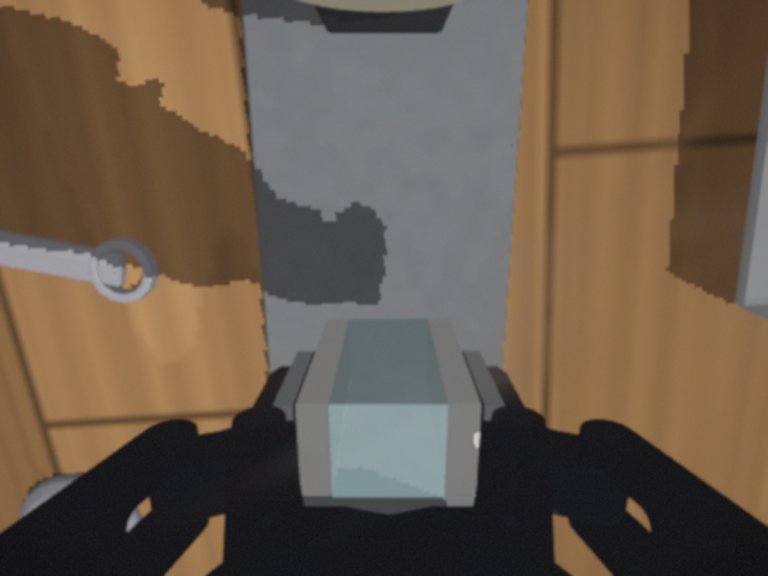

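Prism at about (605, 36.5, 101), against a beam midpoint of (604, 34.5, 100). The yaws match at -4°. I'll let it settle for a few rows.

Call:
play_rows(plan=[[-1, 0, -1, 0, 0, 0, 38], [-1, 0, -1, 0, 0, 0, 38], [-1, 0, -1, 0, 0, 0, 38], [-1, 0, -1, 0, 0, 0, 38], [-1, 0, -1, 0, 0, 0, 38], [-1, 0, -1, 0, 0, 0, 38]])

```text
clock: 23.3
tcp_pos: [0.6037, 0.0359, 0.0858]
orientation: [-2.298, -2.142, 0.0]
contact_force: [0.2, 0.8, -1.8]
grip_width: 0.0435
```

```bash
python3 - <<'E'
from st import *
st(); print(np.round(r.get_obs()["qvel"],3)); print(r.hand_in()); st()
E
```

```text
t 23.3 tcp [603.7  35.9  85.8] jaw deg -4.01 toolz [-0. -0. -1.] F [ 0.2  0.8 -1.8] w 43.5 q [-0.55  0.59  0.53  1.87 -0.41  0.79  0.13]
[ 0.001 -0.002 -0.    -0.    -0.    -0.    -0.001]
the job is handed in; nothing more can be done
None
the job is handed in; nothing more can be done
```

I built the three-carton column and the arm is holding the glass prism in the beam. The job was handed in at 23.3 s, and no verdict was reported.

- **Column:** I stacked the upper carton on the lone one, then the lower carton on top, and let go of both. After release, the wrist view put all three within about 1–2 mm and 0.5° of each other. A later scene view read the top carton's angle about 2° off (69.6° against 71.5°). I put that down to that camera's coarser view.
- **Prism:** it was gripped at 35 N on its frosted faces and lifted over the screen. By my last estimate its centre is about (604, 36.5, 99.5) mm, against a beam midpoint of (604, 34.5, 100). Its faces are within about 1° of square, judging by the jaw angle, and the arm was still at hand-in. The last rectangle fit of the prism's top read about 1.5° off the jaw angle, well within tolerance.
- **Bystanders:** the centre cap, wrench and mug look unmoved in the last scene view. I did not measure their positions.
- **Camera disagreement:** the top and scene cameras differed by 2–4 mm along y. I used their average for the tester and checked the cartons and prism with the wrist camera.

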